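# Push a turning blank in behind the keeper post

### The job

Put the long hardwood blank away in the empty front bay of the stock rack by pushing it along the bench with the fingertips: slip its left end (left as the robot looks at it) in behind the steel keeper post first, then swing the other end in, and finish with the whole blank square and close against the bay's back board. Only push it from outside; do not take it between the fingers, lift it or tip it, and leave the other things on the bench where they are.

Things in the scene. Friction and masses are not known exactly. Their poses are not given: they have to be found in the camera images.
- blank: The long piece: a loose square hardwood turning blank 300 mm long, 45 mm wide, 45 mm high, about 0.4 kg, mid-brown with dark wax-sealed ends, lying on the bench in front of the bay. Origin: centre of its underside. y runs along its length to the left end; x across it, roughly away from the robot; z up.
- end_left (a point): Centre of the blank's left end face (blank frame 0, +150, +22.5 mm): the end that goes in behind the post.
- end_right (a point): Centre of the blank's right end face (blank frame 0, -150, +22.5 mm).
- bay: Stock rack fixed to the bench: plywood boards 18 mm thick, 50 mm high. Its front bay is empty, open towards the robot, floored by the bench; the bay behind is full. Origin: on the bench, mid-length. x points into the bay (away from the robot), y along it to the left. Inside of back board at x = +50 mm, of the end cheeks at y = +175 and -175 mm; front edges of the cheeks (mouth) at x = -60 mm.
- post: Keeper post: upright steel peg 22 mm in diameter, 56 mm high, fixed in the bench at the bay's mouth near the left cheek; flat collar under 1 mm thick at its foot. Origin: centre of its foot; axes as the bay's. From it to the right cheek is less than the blank's length; from it to the back board 84 to 92 mm: the blank goes in only at an angle, left end first.
- ring: Bystander: a black ring 25 mm across and 9 mm high lying on the bench, in front of the bay's left cheek. Origin: centre of its underside.
- waxtin: Bystander: a round aluminium tin 62 mm across and 40 mm high, standing outside the bay's right cheek. Origin: centre of its underside.
- file: Bystander: a hand file with a wooden handle, about 290 mm long and 25 mm high, lying on the left of the bench, pointing away from the robot. Origin: where blade and handle meet, at bench height.
- graver: Bystander: a small graver with a dark turned wooden handle, about 150 mm long and 28 mm high, lying on the right of the bench. Origin: where shank and handle meet, at bench height.
- cutters: Bystander: end-cutting pliers with red handles, 190 mm long, lying on the left of the bench. Origin: near the pivot, at bench height.
There are look-alikes about, which are no part of the job. Of the things shaped like the post, the steel one is meant.

How it is judged:
On the way:
1. the left end is in behind the post while the right end is still out in front of the bay (x of end_left in the frame of post above 0.015 m and y of end_left in the frame of post above 0 m and x of end_left in the frame of bay below 0.05 m and x of end_right in the frame of bay below -0.06 m), for 0.1 s.
At the end, for the whole second after the job is handed in: The blank lies at rest flat on the bench in the front bay, between the cheeks and behind the post, within 10 mm of the back board at both ends and within 0.05 rad of parallel to it (x of end_left in the frame of bay between 0.0175 and 0.05 m and x of end_right in the frame of bay between 0.0175 and 0.05 m and y of end_left in the frame of post above 0 m and y of end_left in the frame of bay below 0.18 m and y of end_right in the frame of bay above -0.18 m and angle between the y axis of blank and the y axis of bay, either way round below 0.05 rad and height (world z) of blank below 0.006 m and linear speed of blank below 0.01 m/s); the robot touches nothing.
It fails at once if the blank is lifted off the bench or tipped (height (world z) of blank above 0.012 m or angle between blank's own z axis and vertical above 0.15 rad).
It fails at once if the blank is taken between the fingers (x of the grasp point in the frame of blank between -0.015 and 0.015 m and y of the grasp point in the frame of blank between -0.14 and 0.14 m and z of the grasp point in the frame of blank below 0.04 m).
It fails at once if another thing on the bench is moved (distance of any of ring, waxtin, file, graver, cutters from where it was at the start of the episode above 0.03 m).
It also fails if it takes over 72 s, if anything falls off the work surface, if the arm or the gripper's body presses on something with over 40 N, if the wrist force passes 120 N, or if a joint passes its speed limit or range.

### The arm

A 6-joint arm with a two-finger parallel gripper is mounted at the origin on the work surface. World frame = base frame: x ahead of the robot, y to its left, z up, the work surface at z = 0. Lengths are in m, angles in rad, forces in N, time in s.
With the tool pointing down it reaches from about 0.35 to 0.85 m from the base axis. Payload 8.1 kg.
Tool frame: the origin (TCP) lies on the centre line of the jaws, within the pads' length; the fingertips stand tcp_to_tips ahead of it and the grasp point (between the pads) lies 11 mm behind it (tcp_to_tips is the distance from the TCP to the fingertips, in m); z points along the fingers, y is the line along which they close (so a half turn about z gives the same grasp; the last joint's range is limited). The gripper opens to 93 mm and grips with 3 to 60 N. Pads are 15 mm wide; open, the fingers measure 128 mm over their backs; the gripper's body (75 mm by 188 mm) begins 65 mm behind the grasp point.
Start: joints at [-1.307, 0.13, 1.488, -0, 1.523, -0.085], TCP at [0.205, -0.564, 0.227] pointing down, gripper open.
Joint ranges: [-2.96, 2.96], [-0.89, 2.26], [0.02, 2.5], [-1.34, 4.48], [0, 2.73], [-2.66, 2.66]. Speed limits (rad/s): [2.39, 2.39, 2.79, 3.14, 3.14, 3.14].

### API

Orientations are given as a 3x3 rotation matrix whose columns are the frame's x, y, z axes.
In Python, from plant import * gives the robot as it stands. The module is installed in compiled form; this text tells all that it offers.
- The arm moves only by the tool drive_tool, never from a script. Its argument "steps" is a list of rows, each a list of 3 entries, a list of its own where there are three numbers: the shift along the tool's x, y, z each as a share of 0.8 m, from -1 to 1, then the turn, a rotation vector about the tool's x, y, z each as a share of 180 degrees, from -1 to 1, then the opening, from 0 (shut) to 1 (fully open). A call has 1 to 20 rows; each row shifts and turns the commanded pose from where the row before left it, along the tool's axes as they then stand; what a row does not reach is not made up. A row lasts 1/10 s, in which the tool goes at most 50 mm and 8.59 degrees, less where a joint would pass 70% of its speed; a pose out of reach is approached as far as the arm can. A call with a number of a shift or a turn outside -1 to 1 is refused whole. A call with a gripper value outside its range is refused whole. The fingers move at their own pace and stop on an object; the grip force is fixed at half the most. Time passes only in rows, so rows that do not move let the fingers close. It gives the time, the measured TCP pose, the force, the opening and the grip force at its end, in the units of the state.
- state(): the state, without advancing time (a new reading comes with each control period).
- grab_frame(name): name is "side" or "top" or "wrist"; returns a dict with "color" (400x640x3 uint8, blue, green, red), "K" (3x3 intrinsics, pixels), "distortion" ([k1, k2, p1, p2, k3] as OpenCV has them; the pictures are not rectified), "position" and "rotation" of the camera in the world. Camera axes: x right, y up, looking along -z (the intrinsics and any distortion apply to the point x, -y, -z); pixel columns grow to the right and rows downward; lengths in m; the calibration is good to about 2 mm. A picture is of the moment at which its call begins. There is no depth.
- job_done(): hands the job in; it is judged then, once.
The state is a dict: "time": time; "joint_positions": joint angles; "dq": joint speeds; "joint_efforts": joint torques, N m; "ee_pos": TCP position; "tcp_rot": TCP orientation; "contact_force": force on the tool from outside, world axes, zero at the start; "ft_torque": the same for the moment, N m; "finger_gap": finger opening in m; "gripper_force": force on a finger pad.
Only numpy, scipy, OpenCV 4.12 (cv2) and the standard library are available. Lean on these libraries where they do the work, as an engineer would, in place of code of your own. Each camera call takes 0.05 s, during which the arm holds its last target. There are 200 camera calls.

## Working session

There is one attempt and no reset: what is moved stays moved. The work goes in short steps, Python scripts to look and compute and a tool call to move; the robot and the scene stay as the last step left them, time stands still between calls to the robot, and variables do not carry over. Pictures are saved under pics/ and viewed, at most 10 in all, crops included, and the job is handed in when it is done.

Besides the shell and the picture viewer there is one more tool, called after "Request:" as name(argument=value, ...), one argument or row to a line, values as JSON. drive_tool: Moves the arm, as the interface text tells. Its arguments: {"type":"object","properties":{"steps":{"type":"array","items":{"type":"array"}}},"required":["steps"]}

```bash
mkdir -p pics; cat > h.py <<'E'
from plant import *
import numpy as np, cv2
def ray(f,uv,z):
    d=np.array(f["distortion"],float);K=np.array(f["K"],float)
    p=cv2.undistortPoints(np.array(uv,float).reshape(-1,1,2),K,d).reshape(-1,2)
    R=np.array(f["rotation"]);o=np.array(f["position"])
    r=np.c_[p[:,0],-p[:,1],-np.ones(len(p))]@R.T
    return o+r*((np.asarray(z)-o[2])/r[:,2])[:,None]
def proj(f,P):
    R=np.array(f["rotation"]);o=np.array(f["position"])
    c=(np.atleast_2d(P)-o)@R; c=c*[1,-1,-1]
    return cv2.projectPoints(c,np.zeros(3),np.zeros(3),np.array(f["K"],float),np.array(f["distortion"],float))[0].reshape(-1,2)
E
python3 - <<'E'
from h import *
s=state();print(s)
for n in("top","side"):
    f=grab_frame(n);cv2.imwrite(f"pics/{n}0.png",f["color"]);print(n,f["position"],f["rotation"],f["K"])
E
```

```text
{'time': 0.0, 'joint_positions': array([-1.30743575e+00,  1.31206977e-01,  1.48922289e+00,  5.53381116e-06,
        1.52295510e+00, -8.54093422e-02]), 'dq': array([ 0.00118522,  0.00112132, -0.0007246 , -0.00133549, -0.00109413,
       -0.00038002]), 'joint_efforts': array([-1.53328365e-04, -5.59837961e+01, -4.91769361e+01,  7.69393472e-02,
        3.51545541e-02, -1.21648645e-04]), 'ee_pos': array([ 0.20492712, -0.56336634,  0.22559101]), 'tcp_rot': array([[ 9.39793922e-01,  3.41741382e-01, -4.61250132e-04],
       [ 3.41741657e-01, -9.39792339e-01,  1.73195424e-03],
       [ 1.58401095e-04, -1.78530845e-03, -9.99998394e-01]]), 'contact_force': array([0.1341663 , 0.92139025, 0.22952519]), 'ft_torque': array([-0.02921775,  0.03215335, -0.00999466]), 'gripper_force': 0.0, 'finger_gap': 0.09312271585858328}
top [0.43398891 0.0039277  1.2925626 ] [[ 1.12108639e-03  9.91420464e-01 -1.30706564e-01]
 [-9.99997814e-01  8.80791748e-04 -1.89622441e-03]
 [-1.76483042e-03  1.30708404e-01  9.91419285e-01]] [[474.78660678   0.         313.50227522]
 [  0.         474.78660678 195.61261069]
 [  0.           0.           1.        ]]
side [0.4066556  1.05238914 0.78859683] [[-0.98767635  0.07463115 -0.13757044]
 [-0.15562695 -0.56156079  0.81266828]
 [-0.01660379  0.8240629   0.56625493]] [[464.97814019   0.         321.92657633]
 [  0.         464.97814019 203.38251493]
 [  0.           0.           1.        ]]
```

View pics/top0.png

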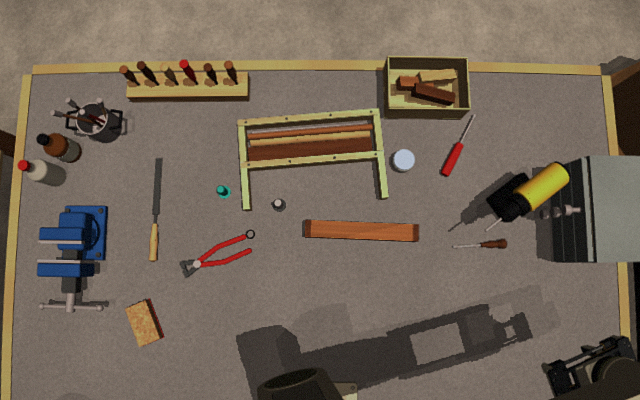

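View pics/side0.png

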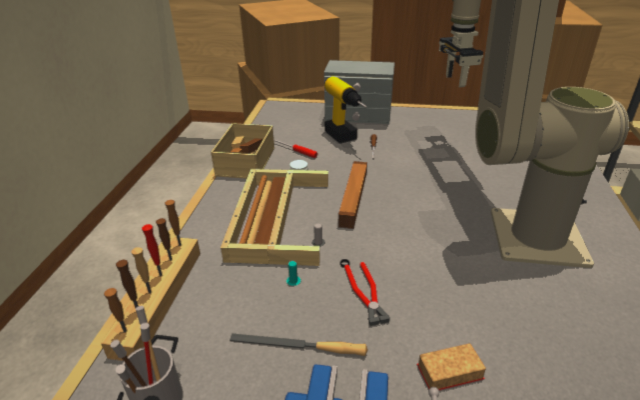

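The top view shows the blank from (303,229) to (419,233), the steel post at (278,204), the board from (245,163) to (385,152) and the cheeks at x≈246 and x≈385. The ring is at (250,234), the cutters around (215,255), the tin at (403,160), and the teal peg at (223,190) is a decoy. I'll zoom in to measure.

```bash
python3 - <<'E'
import cv2
a=cv2.imread("pics/top0.png")[140:255,205:435]
cv2.imwrite("pics/top0z.png",cv2.resize(a,None,fx=3.4,fy=3.4,interpolation=cv2.INTER_CUBIC))
E
```

```text
(no output)
```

View pics/top0z.png

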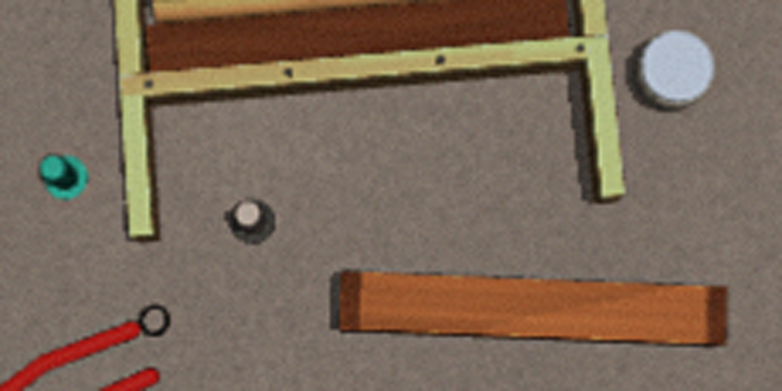

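```bash
cat > bay.py <<'E'
from h import *
E
python3 - <<'E'
from h import *
f=grab_frame("top")
u=lambda l:(np.array(l,float)+.5)/3.4-.5+[205,140]
def P(n,l,z):
    p=ray(f,u(l),np.full(len(l),z));print(n,p[:,:2].round(4).tolist());return p[:,:2]
b=P("board",[(150,97),(585,62)],.05)
m=P("mouth LiLo RiRo",[(156,236),(130,239),(600,198),(623,194)],.05)
po=P("post",[(247,213)],.056)
k=P("blank",[(342,270),(727,287),(724,345),(340,330)],.045)
P("ring",[(154,321)],.009);P("tin",[(677,67)],.04)
print("blank c",k.mean(0),"len",np.linalg.norm(k[0]-k[1]),np.linalg.norm(k[0]-k[3]))
yb=(b[0]-b[1])/np.linalg.norm(b[0]-b[1]);xb=np.array([yb[1],-yb[0]]);print("yb",yb,"xb",xb)
mi=(m[0]+m[2])/2
for n,q in(("b0",b[0]),("b1",b[1]),("mL",m[0]),("mR",m[2]),("post",po[0])):print(n,(q-mi)@xb-.06,(q-mi)@yb)
print("bay origin",mi+.06*xb)
d=k[0]+k[3]-k[1]-k[2];print("blank yaw rel",np.arctan2(-d[0],d[1]))
print("bay yaw",np.arctan2(-yb[0],yb[1]))
E
```

```text
board [[0.6714, 0.179], [0.6997, -0.1626]]
mouth LiLo RiRo [[0.5619, 0.1722], [0.5595, 0.1924], [0.5919, -0.1724], [0.5951, -0.1904]]
post [[0.5792, 0.1013]]
blank [[0.5362, 0.028], [0.5229, -0.2712], [0.4779, -0.2677], [0.4897, 0.0294]]
ring [[0.4982, 0.1782]]
tin [[0.698, -0.2372]]
blank c [ 0.50667907 -0.12035699] len 0.29946483528874673 0.04643351841013506
yb [-0.08244499  0.99659562] xb [0.99659562 0.08244499]
b0 0.04897632980176693 0.17070013973398707
b1 0.048976329801766944 -0.17204644727258028
mL -0.06074212425992567 0.17296074040660314
mR -0.05925787574007432 -0.17296074040660314
post -0.04931914941316581 0.10083566335368756
bay origin [0.63671039 0.00485969]
blank yaw rel -0.04202019949918446
bay yaw 0.08253867756390987
```

```bash
cat >> h.py <<'E'
O=np.array([.6367,.0049]);XB=np.array([.9966,.0824]);YB=np.array([-.0824,.9966]);YAW=.0825
def w(x,y): return O+x*XB+y*YB
def bayxy(p): d=np.asarray(p)[...,:2]-O; return np.stack([d@XB,d@YB],-1)
def rows(x,y,yaw,z,n,s=None):
    """equal rows (shift shares, turn share) taking TCP to pose; first turn, then shift"""
    s=s or state(); R=s["tcp_rot"];p=s["ee_pos"]; y0=np.arctan2(R[1,0],R[0,0])
    dy=(yaw-y0)/n; q=p+0.; a=y0; out=[]
    T=np.array([x,y,z])
    for i in range(n):
        nq=p+(T-p)*(i+1)/n; d=nq-q
        c,sn=np.cos(a),np.sin(a)
        out.append([[round(v/.8,4) for v in (c*d[0]+sn*d[1], sn*d[0]-c*d[1], -d[2])],[0,0,round(-dy/np.pi,4)]])
        q=nq;a+=dy
    print("pos",p.round(4),"yaw",round(y0,4),"F",s["contact_force"].round(1),"t",s["time"]);print(out)
E
python3 - <<'E'
from h import *
import plant
print([ (n,getattr(plant,n)) for n in dir(plant) if not n.startswith("_")][:30])
rows(.463,-.0885,-.042,.2256,16)
E
```

```text
[('PlanningError', <class 'plant.PlanningError'>), ('grab_frame', <function make.<locals>.drawn_camera at 0x7efcb68ec360>), ('job_done', <function connect.<locals>.done at 0x7efcb685fa60>), ('state', <function make.<locals>.<lambda> at 0x7efcb68ec860>), ('tcp_to_tips', 0.008)]
pos [ 0.205  -0.5635  0.2258] yaw 0.3488 F [-0.  -0.1 -1. ] t 0.15
[[[np.float64(0.0316), np.float64(-0.028), np.float64(0.0)], [0, 0, np.float64(0.0078)]], [[np.float64(0.0309), np.float64(-0.0287), np.float64(0.0)], [0, 0, np.float64(0.0078)]], [[np.float64(0.0302), np.float64(-0.0295), np.float64(0.0)], [0, 0, np.float64(0.0078)]], [[np.float64(0.0295), np.float64(-0.0302), np.float64(0.0)], [0, 0, np.float64(0.0078)]], [[np.float64(0.0287), np.float64(-0.0309), np.float64(0.0)], [0, 0, np.float64(0.0078)]], [[np.float64(0.028), np.float64(-0.0316), np.float64(0.0)], [0, 0, np.float64(0.0078)]], [[np.float64(0.0272), np.float64(-0.0323), np.float64(0.0)], [0, 0, np.float64(0.0078)]], [[np.float64(0.0264), np.float64(-0.033), np.float64(0.0)], [0, 0, np.float64(0.0078)]], [[np.float64(0.0256), np.float64(-0.0336), np.float64(0.0)], [0, 0, np.float64(0.0078)]], [[np.float64(0.0248), np.float64(-0.0342), np.float64(0.0)], [0, 0, np.float64(0.0078)]], [[np.float64(0.0239), np.float64(-0.0348), np.float64(0.0)], [0, 0, np.float64(0.0078)]], [[np.float64(0.0231), np.float64(-0.0354), np.float64(0.0)], [0, 0, np.float64(0.0078)]], [[np.float64(0.0222), np.float64(-0.0359), np.float64(0.0)], [0, 0, np.float64(0.0078)]], [[np.float64(0.0213), np.float64(-0.0365), np.float64(0.0)], [0, 0, np.float64(0.0078)]], [[np.float64(0.0204), np.float64(-0.037), np.float64(0.0)], [0, 0, np.float64(0.0078)]], [[np.float64(0.0195), np.float64(-0.0375), np.float64(0.0)], [0, 0, np.float64(0.0078)]]]
```

Request:
drive_tool(
  steps=[
    [[0.0316, -0.028, 0], [0, 0, 0.0078], 1],
    [[0.031, -0.0287, 0], [0, 0, 0.0078], 1],
    [[0.03, -0.0295, 0], [0, 0, 0.0078], 1],
    [[0.0295, -0.03, 0], [0, 0, 0.0078], 1],
    [[0.0287, -0.031, 0], [0, 0, 0.0078], 1],
    [[0.028, -0.0316, 0], [0, 0, 0.0078], 1],
    [[0.0272, -0.0323, 0], [0, 0, 0.0078], 1],
    [[0.0264, -0.033, 0], [0, 0, 0.0078], 1],
    [[0.0256, -0.0336, 0], [0, 0, 0.0078], 1],
    [[0.0248, -0.0342, 0], [0, 0, 0.0078], 1],
    [[0.024, -0.0348, 0], [0, 0, 0.0078], 1],
    [[0.023, -0.0354, 0], [0, 0, 0.0078], 1],
    [[0.0222, -0.036, 0], [0, 0, 0.0078], 1],
    [[0.0213, -0.0365, 0], [0, 0, 0.0078], 1],
    [[0.0204, -0.037, 0], [0, 0, 0.0078], 1],
    [[0.0195, -0.0375, 0], [0, 0, 0.0078], 1],
    [[0, 0, 0], [0, 0, 0], 1],
    [[0, 0, 0], [0, 0, 0], 1],
  ],
)

```text
time: 1.95
ee_pos: [0.4632, -0.0886, 0.2263]
tcp_rot: [[0.999, -0.041, -0.001], [-0.041, -0.999, -0.0], [-0.001, 0.0, -1.0]]
contact_force: [0.3, -0.5, 0.2]
finger_gap: 0.0926
gripper_force: 0.0
```

Request:
drive_tool(
  steps=[
    [[0, 0, 0.0425], [0, 0, 0], 1],
    [[0, 0, 0.0425], [0, 0, 0], 1],
    [[0, 0, 0.0425], [0, 0, 0], 1],
    [[0, 0, 0.0425], [0, 0, 0], 1],
    [[0, 0, 0.0425], [0, 0, 0], 1],
    [[0, 0, 0.0425], [0, 0, 0], 1],
    [[0, 0, 0], [0, 0, 0], 1],
    [[0, 0, 0], [0, 0, 0], 1],
  ],
)

```text
time: 2.75
ee_pos: [0.4625, -0.0897, 0.0228]
tcp_rot: [[0.999, -0.044, -0.002], [-0.044, -0.999, 0.0], [-0.002, -0.0, -1.0]]
contact_force: [-0.5, 0.5, 0.6]
finger_gap: 0.0929
gripper_force: 0.0
```

```bash
python3 - <<'E'
from h import *
# final tool pose of stage 1: blank th=25deg, E=(-35,27)mm bay
th=np.radians(25);u=np.array([np.sin(th),np.cos(th)]);v=np.array([np.cos(th),-np.sin(th)])
c=np.array([-.035,.027])-.15*u+.03*u-.030*v
print(w(*c),YAW-th)
rows(*w(*c),YAW-th,state()["ee_pos"][2],20)
f=grab_frame("wrist");cv2.imwrite("pics/w1.png",f["color"])
E
```

```text
[ 0.52987251 -0.07324676] -0.35383231299858237
pos [ 0.4625 -0.0897  0.0228] yaw -0.0443 F [-0.5  0.5  0.6] t 2.75
[[[np.float64(0.0042), np.float64(-0.0012), np.float64(-0.0)], [0, 0, np.float64(0.0049)]], [[np.float64(0.0041), np.float64(-0.0013), np.float64(-0.0)], [0, 0, np.float64(0.0049)]], [[np.float64(0.0041), np.float64(-0.0013), np.float64(-0.0)], [0, 0, np.float64(0.0049)]], [[np.float64(0.0041), np.float64(-0.0014), np.float64(-0.0)], [0, 0, np.float64(0.0049)]], [[np.float64(0.0041), np.float64(-0.0015), np.float64(-0.0)], [0, 0, np.float64(0.0049)]], [[np.float64(0.0041), np.float64(-0.0015), np.float64(-0.0)], [0, 0, np.float64(0.0049)]], [[np.float64(0.004), np.float64(-0.0016), np.float64(-0.0)], [0, 0, np.float64(0.0049)]], [[np.float64(0.004), np.float64(-0.0017), np.float64(-0.0)], [0, 0, np.float64(0.0049)]], [[np.float64(0.004), np.float64(-0.0017), np.float64(-0.0)], [0, 0, np.float64(0.0049)]], [[np.float64(0.004), np.float64(-0.0018), np.float64(-0.0)], [0, 0, np.float64(0.0049)]], [[np.float64(0.0039), np.float64(-0.0018), np.float64(-0.0)], [0, 0, np.float64(0.0049)]], [[np.float64(0.0039), np.float64(-0.0019), np.float64(-0.0)], [0, 0, np.float64(0.0049)]], [[np.float64(0.0039), np.float64(-0.002), np.float64(-0.0)], [0, 0, np.float64(0.0049)]], [[np.float64(0.0038), np.float64(-0.002), np.float64(-0.0)], [0, 0, np.float64(0.0049)]], [[np.float64(0.0038), np.float64(-0.0021), np.float64(-0.0)], [0, 0, np.float64(0.0049)]], [[np.float64(0.0038), np.float64(-0.0021), np.float64(-0.0)], [0, 0, np.float64(0.0049)]], [[np.float64(0.0037), np.float64(-0.0022), np.float64(-0.0)], [0, 0, np.float64(0.0049)]], [[np.float64(0.0037), np.float64(-0.0023), np.float64(-0.0)], [0, 0, np.float64(0.0049)]], [[np.float64(0.0037), np.float64(-0.0023), np.float64(-0.0)], [0, 0, np.float64(0.0049)]], [[np.float64(0.0036), np.float64(-0.0024), np.float64(-0.0)], [0, 0, np.float64(0.0049)]]]
```

View pics/w1.png

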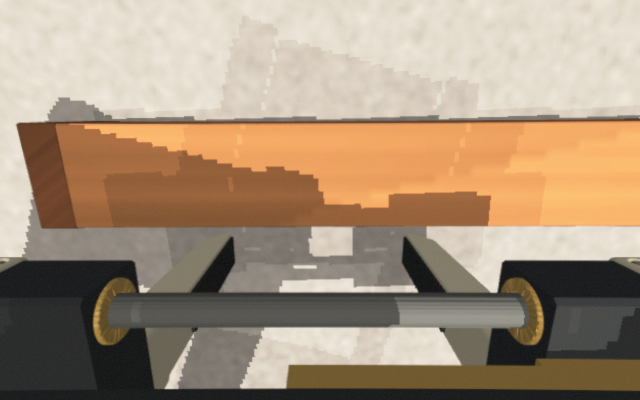

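The wrist view shows the blank's front face (row 227) just ahead of the open fingertips, with the left end at column 45. That matches the estimate, so I'll push and turn it.

Request:
drive_tool(
  steps=[
    [[0.0045, 0, 0], [0, 0, 0], 1],
    [[0.0045, 0, 0], [0, 0, 0], 1],
    [[0.0045, 0, 0], [0, 0, 0], 1],
    [[0.0045, 0, 0], [0, 0, 0], 1],
    [[0.004, -0.0018, 0], [0, 0, 0.006], 1],
    [[0.004, -0.0018, 0], [0, 0, 0.006], 1],
    [[0.004, -0.0019, 0], [0, 0, 0.006], 1],
    [[0.004, -0.0019, 0], [0, 0, 0.006], 1],
    [[0.004, -0.002, 0], [0, 0, 0.006], 1],
    [[0.004, -0.002, 0], [0, 0, 0.006], 1],
    [[0.0039, -0.002, 0], [0, 0, 0.006], 1],
    [[0.0039, -0.0021, 0], [0, 0, 0.006], 1],
    [[0.0038, -0.0021, 0], [0, 0, 0.006], 1],
    [[0.0038, -0.0022, 0], [0, 0, 0.006], 1],
    [[0.0037, -0.0022, 0], [0, 0, 0.006], 1],
    [[0.0037, -0.0023, 0], [0, 0, 0.006], 1],
    [[0.0036, -0.0023, 0], [0, 0, 0.006], 1],
    [[0.0036, -0.0024, 0], [0, 0, 0.006], 1],
    [[0.0035, -0.0024, 0], [0, 0, 0.006], 1],
    [[0.0035, -0.0024, 0], [0, 0, 0.006], 1],
  ],
)

```text
time: 4.8
ee_pos: [0.5309, -0.0719, 0.0226]
tcp_rot: [[0.941, -0.34, -0.0], [-0.34, -0.941, -0.0], [-0.0, 0.0, -1.0]]
contact_force: [-2.4, -0.5, -1.4]
finger_gap: 0.0928
gripper_force: 0.7
```

Request:
drive_tool(
  steps=[
    [[0, 0, 0], [0, 0, 0.006], 1],
    [[0, 0, 0], [0, 0, 0], 1],
    [[-0.02, 0, 0], [0, 0, 0], 1],
    [[-0.03, 0, -0.02], [0, 0, 0], 1],
    [[0, 0, -0.05], [0, 0, 0], 1],
    [[0, 0, -0.05], [0, 0, 0], 1],
    [[0, 0, -0.03], [0, 0, 0], 0],
    [[0, 0, 0], [0, 0, 0], 0],
  ],
)

```text
time: 5.6
ee_pos: [0.4966, -0.0585, 0.148]
tcp_rot: [[0.935, -0.356, 0.009], [-0.356, -0.935, -0.002], [0.009, -0.001, -1.0]]
contact_force: [0.1, -0.7, 0.1]
finger_gap: 0.0814
gripper_force: 0.0
```

```bash
cat > see.py <<'E'
from h import *
import sys
f=grab_frame("top");im=f["color"]
cv2.imwrite(f"pics/{sys.argv[1]}.png",im)
hsv=cv2.cvtColor(im,cv2.COLOR_BGR2HSV)
m=cv2.inRange(hsv,(3,110,30),(16,255,255));
P=proj(f,np.array([[*w(-.3,.3),.045],[*w(.05,.3),.045],[*w(.05,-.35),.045],[*w(-.3,-.35),.045]]))
k=np.zeros(m.shape,np.uint8);cv2.fillPoly(k,[P.astype(int)],255);m&=k
n,l,st,ce=cv2.connectedComponentsWithStats(m);i=1+np.argmax(st[1:,4])
c=cv2.findContours((l==i).astype(np.uint8),0,1)[0][0].reshape(-1,2)
q=bayxy(ray(f,c,np.full(len(c),.045))).astype(np.float32)
r=cv2.minAreaRect(q*1000);b=cv2.boxPoints(r);print("area",st[i,4],"size",np.round(r[1],1),"c",np.round(r[0],1))
s=b[np.argsort(b[:,1])];L=s[2:].mean(0);R=s[:2].mean(0)
print("bay mm: end_left",L.round(1),"end_right",R.round(1),"th deg",np.degrees(np.arctan2(*(L-R))).round(2))
E
python3 see.py top1; python3 -c "
from h import *
s=state();print(s['ee_pos'],s['tcp_rot'][:,0],s['contact_force'],s['time'])"
```

```text
area 280 size [43.2 47.5] c [-149.6 -224.3]
bay mm: end_left [-141.5 -204.2] end_right [-157.7 -244.3] th deg 22.02
[ 0.49525223 -0.0582371   0.1453183 ] [ 0.93456865 -0.35573645  0.00574576] [-0.70388984  0.05430194  0.2160284 ] 5.65
```

View pics/top1.png

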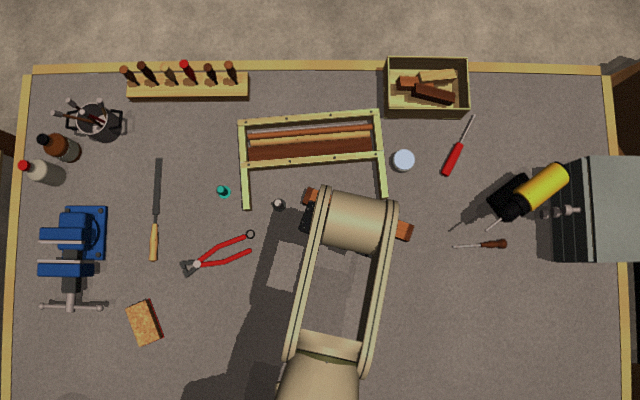

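The arm covers the middle of the blank, but both ends show (left around (308,195), right around (405,230)). I'll fit the union of the visible parts.

```bash
python3 - <<'E'
s=open('see.py').read()
s=s.replace('.3),.045],[*w(.05,.3)','.17),.045],[*w(.05,.17)')
s=s.replace('i=1+np.argmax(st[1:,4])','ok=[j for j in range(1,n) if st[j,4]>25];print([(int(st[j,4]),ce[j].round().tolist()) for j in ok])')
s=s.replace("c=cv2.findContours((l==i).astype(np.uint8),0,1)[0][0].reshape(-1,2)","c=np.argwhere(np.isin(l,ok))[:,::-1].astype(float)")
s=s.replace('"area",st[i,4],','')
open('see.py','w').write(s)
E
python3 see.py top2
```

```text
[(184, [310.0, 195.0]), (283, [403.0, 230.0])]
size [299.9  47.2] c [ -95.9 -107.8]
bay mm: end_left [-32.7  28.1] end_right [-159.2 -243.8] th deg 24.94
```

```bash
python3 - <<'E'
from h import *
th=np.radians(24.9);u=np.array([np.sin(th),np.cos(th)])
c=np.array([-.1592,-.2438])-.0225*u
print(w(*c),state()["joint_positions"].round(2))
import builtins
rows(*w(*c),YAW-th+np.pi/2,.145,14)
E
```

```text
[ 0.49037096 -0.27230886] [-0.22 -0.1   1.87 -0.    1.36  1.71]
pos [ 0.4939 -0.0579  0.1433] yaw -0.3637 F [-0.4 -0.1 -0.3] t 5.7
[[[np.float64(0.0065), np.float64(0.018), np.float64(-0.0002)], [0, 0, np.float64(-0.036)]], [[np.float64(0.0044), np.float64(0.0186), np.float64(-0.0002)], [0, 0, np.float64(-0.036)]], [[np.float64(0.0023), np.float64(0.019), np.float64(-0.0002)], [0, 0, np.float64(-0.036)]], [[np.float64(0.0002), np.float64(0.0191), np.float64(-0.0002)], [0, 0, np.float64(-0.036)]], [[np.float64(-0.002), np.float64(0.019), np.float64(-0.0002)], [0, 0, np.float64(-0.036)]], [[np.float64(-0.0041), np.float64(0.0187), np.float64(-0.0002)], [0, 0, np.float64(-0.036)]], [[np.float64(-0.0062), np.float64(0.0181), np.float64(-0.0002)], [0, 0, np.float64(-0.036)]], [[np.float64(-0.0082), np.float64(0.0173), np.float64(-0.0002)], [0, 0, np.float64(-0.036)]], [[np.float64(-0.0101), np.float64(0.0162), np.float64(-0.0002)], [0, 0, np.float64(-0.036)]], [[np.float64(-0.0119), np.float64(0.015), np.float64(-0.0002)], [0, 0, np.float64(-0.036)]], [[np.float64(-0.0135), np.float64(0.0136), np.float64(-0.0002)], [0, 0, np.float64(-0.036)]], [[np.float64(-0.015), np.float64(0.012), np.float64(-0.0002)], [0, 0, np.float64(-0.036)]], [[np.float64(-0.0162), np.float64(0.0102), np.float64(-0.0002)], [0, 0, np.float64(-0.036)]], [[np.float64(-0.0173), np.float64(0.0083), np.float64(-0.0002)], [0, 0, np.float64(-0.036)]]]
```

Request:
drive_tool(
  steps=[
    [[0.0065, 0.018, 0], [0, 0, -0.036], 0],
    [[0.0044, 0.0186, 0], [0, 0, -0.036], 0],
    [[0.0023, 0.019, 0], [0, 0, -0.036], 0],
    [[0.0002, 0.019, 0], [0, 0, -0.036], 0],
    [[-0.002, 0.019, 0], [0, 0, -0.036], 0],
    [[-0.004, 0.0187, 0], [0, 0, -0.036], 0],
    [[-0.0062, 0.018, 0], [0, 0, -0.036], 0],
    [[-0.0082, 0.0173, 0], [0, 0, -0.036], 0],
    [[-0.01, 0.0162, 0], [0, 0, -0.036], 0],
    [[-0.012, 0.015, 0], [0, 0, -0.036], 0],
    [[-0.0135, 0.0136, 0], [0, 0, -0.036], 0],
    [[-0.015, 0.012, 0], [0, 0, -0.036], 0],
    [[-0.0162, 0.01, 0], [0, 0, -0.036], 0],
    [[-0.0173, 0.0083, 0], [0, 0, -0.036], 0],
    [[0, 0, 0], [0, 0, 0], 0],
    [[0, 0, 0], [0, 0, 0], 0],
    [[0, 0, 0], [0, 0, 0], 0],
  ],
)

```text
time: 7.4
ee_pos: [0.4895, -0.2709, 0.1417]
tcp_rot: [[0.346, 0.938, -0.001], [0.938, -0.346, 0.001], [0.001, -0.001, -1.0]]
contact_force: [-0.8, -0.5, -0.0]
finger_gap: 0.0008
gripper_force: 0.0
```

```bash
python3 - <<'E'
from h import *
th=np.radians(24.9);u=np.array([np.sin(th),np.cos(th)])
c=np.array([-.1592,-.2438])-.0225*u
rows(*w(*c),YAW-th+np.pi/2,.022,4)
f=grab_frame("wrist");cv2.imwrite("pics/w2.png",f["color"])
E
python3 see.py top3
```

```text
pos [ 0.4895 -0.2709  0.1417] yaw 1.2172 F [-0.8 -0.5 -0. ] t 7.4
[[[np.float64(-0.0003), np.float64(0.0004), np.float64(0.0374)], [0, 0, np.float64(-0.0001)]], [[np.float64(-0.0003), np.float64(0.0004), np.float64(0.0374)], [0, 0, np.float64(-0.0001)]], [[np.float64(-0.0003), np.float64(0.0004), np.float64(0.0374)], [0, 0, np.float64(-0.0001)]], [[np.float64(-0.0003), np.float64(0.0004), np.float64(0.0374)], [0, 0, np.float64(-0.0001)]]]
[(2030, [358.0, 214.0])]
size [299.1  49. ] c [ -96.5 -107.2]
bay mm: end_left [-33.1  28.3] end_right [-159.9 -242.6] th deg 25.07
```

View pics/w2.png

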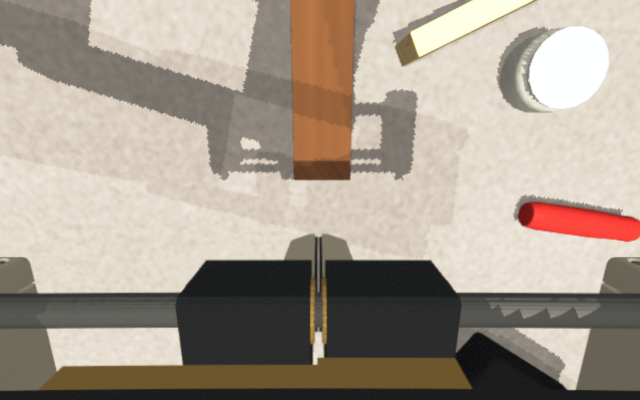

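The wrist view shows the closed fingertips (columns 288–352, row 240) in line with the right end of the blank (columns 293–350, row 175). I'll go down and push along its axis.

Request:
drive_tool(
  steps=[
    [[-0.0003, 0.0004, 0.0374], [0, 0, 0], 0],
    [[-0.0003, 0.0004, 0.0374], [0, 0, 0], 0],
    [[-0.0003, 0.0004, 0.0374], [0, 0, 0], 0],
    [[-0.0003, 0.0004, 0.0374], [0, 0, 0], 0],
    [[0, 0, 0], [0, 0, 0], 0],
    [[0, 0, 0], [0, 0, 0], 0],
    [[0.008, 0, 0], [0, 0, 0], 0],
    [[0.008, 0, 0], [0, 0, 0], 0],
    [[0.008, 0, 0], [0, 0, 0], 0],
    [[0.008, 0, 0], [0, 0, 0], 0],
    [[0.008, 0, 0], [0, 0, 0], 0],
    [[0.008, 0, 0], [0, 0, 0], 0],
    [[0.008, 0, 0], [0, 0, 0], 0],
    [[0.008, 0, 0], [0, 0, 0], 0],
    [[0.008, 0, 0], [0, 0, 0], 0],
    [[0.008, 0, 0], [0, 0, 0], 0],
    [[0, 0, 0], [0, 0, 0], 0],
  ],
)

```text
time: 9.2
ee_pos: [0.5142, -0.2132, 0.0246]
tcp_rot: [[0.343, 0.939, 0.003], [0.939, -0.343, -0.002], [-0.001, 0.003, -1.0]]
contact_force: [-0.7, -1.9, 2.4]
finger_gap: 0.0004
gripper_force: 0.9
```

```bash
python3 see.py top4
```

```text
[(1883, [336.0, 206.0])]
size [278.7  49.1] c [-71.4 -52.6]
bay mm: end_left [-12.8  73.9] end_right [-129.9 -179. ] th deg 24.85
```

Request:
drive_tool(
  steps=[
    [[0.008, 0, 0], [0, 0, 0], 0],
    [[0.008, 0, 0], [0, 0, 0], 0],
    [[0.008, 0, 0], [0, 0, 0], 0],
    [[0.008, 0, 0], [0, 0, 0], 0],
    [[0.008, 0, 0], [0, 0, 0], 0],
    [[0.008, 0, 0], [0, 0, 0], 0],
    [[0.008, 0, 0], [0, 0, 0], 0],
    [[0.008, 0, 0], [0, 0, 0], 0],
    [[0.008, 0, 0], [0, 0, 0], 0],
    [[0.008, 0, 0], [0, 0, 0], 0],
    [[0.007, 0, 0], [0, 0, 0], 0],
    [[0, 0, 0], [0, 0, 0], 0],
    [[0, 0, 0], [0, 0, 0], 0],
  ],
)

```text
time: 10.55
ee_pos: [0.5368, -0.1476, 0.0231]
tcp_rot: [[0.344, 0.939, 0.0], [0.939, -0.344, 0.0], [0.0, 0.0, -1.0]]
contact_force: [0.5, -1.5, -0.1]
finger_gap: 0.0002
gripper_force: 0.7
```

```bash
python3 see.py top5
```

```text
[(1745, [309.0, 196.0])]
size [260.6  49.1] c [-38.1  18.6]
bay mm: end_left [ 16.9 136.7] end_right [-93.2 -99.5] th deg 25.0
```

View pics/top5.png

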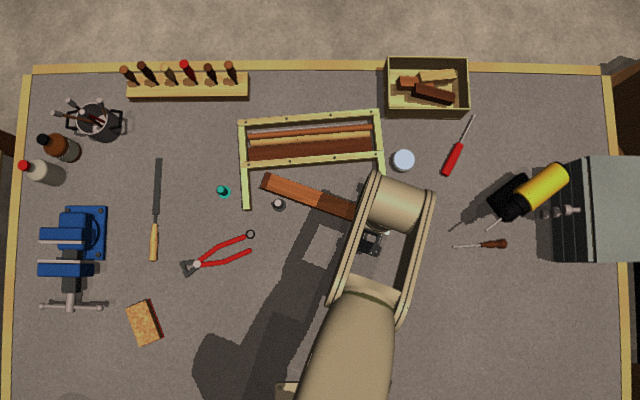

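The left end (265,182) is in behind the post (278,204), and the right end is still out in front. I'll nudge it a little further, back off, lift and open.

Request:
drive_tool(
  steps=[
    [[0.0065, 0, 0], [0, 0, 0], 0],
    [[0, 0, 0], [0, 0, 0], 0],
    [[-0.02, 0, 0], [0, 0, 0], 0],
    [[-0.02, 0, 0], [0, 0, 0], 0],
    [[0, 0, -0.05], [0, 0, 0], 0],
    [[0, 0, -0.05], [0, 0, 0], 0],
    [[0, 0, -0.03], [0, 0, 0], 1],
    [[0, 0, 0], [0, 0, 0], 1],
    [[0, 0, 0], [0, 0, 0], 1],
  ],
)

```text
time: 11.5
ee_pos: [0.5272, -0.1739, 0.1271]
tcp_rot: [[0.345, 0.939, 0.001], [0.939, -0.345, -0.0], [0.0, 0.001, -1.0]]
contact_force: [0.3, -0.4, -0.3]
finger_gap: 0.0203
gripper_force: 0.0
```

```bash
python3 see.py top6; python3 - <<'E'
from h import *
th=np.radians(25);u=np.array([np.sin(th),np.cos(th)]);v=np.array([np.cos(th),-np.sin(th)])
E=np.array([.0195,.142]);c=E-.15*u-.075*u-.047*v
print(w(*c));rows(*w(*c),YAW-th,.12,14)
E
```

```text
[(2026, [314.0, 198.0])]
size [300.5  49.1] c [-44.5   5.3]
bay mm: end_left [ 18.9 141.6] end_right [-107.8 -130.9] th deg 24.95
[ 0.52238169 -0.04675169]
pos [ 0.5265 -0.1734  0.1258] yaw 1.2188 F [ 0.1  0.5 -0. ] t 11.55
[[[np.float64(0.0105), np.float64(-0.0042), np.float64(0.0005)], [0, 0, np.float64(0.0358)]], [[np.float64(0.0099), np.float64(-0.0054), np.float64(0.0005)], [0, 0, np.float64(0.0358)]], [[np.float64(0.0093), np.float64(-0.0065), np.float64(0.0005)], [0, 0, np.float64(0.0358)]], [[np.float64(0.0085), np.float64(-0.0075), np.float64(0.0005)], [0, 0, np.float64(0.0358)]], [[np.float64(0.0076), np.float64(-0.0084), np.float64(0.0005)], [0, 0, np.float64(0.0358)]], [[np.float64(0.0066), np.float64(-0.0092), np.float64(0.0005)], [0, 0, np.float64(0.0358)]], [[np.float64(0.0055), np.float64(-0.0099), np.float64(0.0005)], [0, 0, np.float64(0.0358)]], [[np.float64(0.0044), np.float64(-0.0104), np.float64(0.0005)], [0, 0, np.float64(0.0358)]], [[np.float64(0.0032), np.float64(-0.0108), np.float64(0.0005)], [0, 0, np.float64(0.0358)]], [[np.float64(0.002), np.float64(-0.0111), np.float64(0.0005)], [0, 0, np.float64(0.0358)]], [[np.float64(0.0007), np.float64(-0.0113), np.float64(0.0005)], [0, 0, np.float64(0.0358)]], [[np.float64(-0.0006), np.float64(-0.0113), np.float64(0.0005)], [0, 0, np.float64(0.0358)]], [[np.float64(-0.0018), np.float64(-0.0112), np.float64(0.0005)], [0, 0, np.float64(0.0358)]], [[np.float64(-0.0031), np.float64(-0.0109), np.float64(0.0005)], [0, 0, np.float64(0.0358)]]]
```

Request:
drive_tool(
  steps=[
    [[0.0105, -0.0042, 0], [0, 0, 0.0358], 1],
    [[0.01, -0.0054, 0], [0, 0, 0.0358], 1],
    [[0.0093, -0.0065, 0], [0, 0, 0.0358], 1],
    [[0.0085, -0.0075, 0], [0, 0, 0.0358], 1],
    [[0.0076, -0.0084, 0], [0, 0, 0.0358], 1],
    [[0.0066, -0.0092, 0], [0, 0, 0.0358], 1],
    [[0.0055, -0.01, 0], [0, 0, 0.0358], 1],
    [[0.0044, -0.0104, 0], [0, 0, 0.0358], 1],
    [[0.0032, -0.0108, 0], [0, 0, 0.0358], 1],
    [[0.002, -0.011, 0], [0, 0, 0.0358], 1],
    [[0.0007, -0.0113, 0], [0, 0, 0.0358], 1],
    [[-0.0006, -0.0113, 0], [0, 0, 0.0358], 1],
    [[-0.0018, -0.0112, 0], [0, 0, 0.0358], 1],
    [[-0.003, -0.011, 0], [0, 0, 0.0358], 1],
    [[0, 0, 0], [0, 0, 0], 1],
    [[0, 0, 0], [0, 0, 0], 1],
    [[0, 0, 0], [0, 0, 0], 1],
  ],
)

```text
time: 13.25
ee_pos: [0.5228, -0.0465, 0.1261]
tcp_rot: [[0.939, -0.345, -0.001], [-0.345, -0.939, 0.0], [-0.001, 0.0, -1.0]]
contact_force: [0.0, -0.2, -0.3]
finger_gap: 0.0929
gripper_force: 0.0
```

```bash
python3 - <<'E'
from h import *
th=np.radians(25);u=np.array([np.sin(th),np.cos(th)]);v=np.array([np.cos(th),-np.sin(th)])
E=np.array([.0189,.1416]);c=E-.15*u-.075*u-.047*v
rows(*w(*c),YAW-th,.022,3)
COR=E-.06*u
def tool(t):
    u=np.array([np.sin(t),np.cos(t)]);v=np.array([np.cos(t),-np.sin(t)]); return w(*(COR-.165*u-.030*v)),YAW-t
# arc rows in tool axes, 18 rows of 25/18 deg
n=18;o=[]
for i in range(n):
    a,ya=tool(th*(1-i/n));b,_=tool(th*(1-(i+1)/n));d=b-a
    o.append((round((np.cos(ya)*d[0]+np.sin(ya)*d[1])/.8,4),round((np.sin(ya)*d[0]-np.cos(ya)*d[1])/.8,4)))
print([tuple(map(float,x)) for x in o[::6]],-th/n/np.pi,tool(0))
E
```

```text
pos [ 0.5228 -0.0465  0.1261] yaw -0.3525 F [ 0.  -0.2 -0.3] t 13.25
[[[np.float64(-0.0003), np.float64(0.0004), np.float64(0.0434)], [0, 0, np.float64(0.0001)]], [[np.float64(-0.0003), np.float64(0.0004), np.float64(0.0434)], [0, 0, np.float64(0.0001)]], [[np.float64(-0.0003), np.float64(0.0004), np.float64(0.0434)], [0, 0, np.float64(0.0001)]]]
[(0.005, 0.0008), (0.005, 0.0008), (0.005, 0.0008)] -0.007716049382716049 (array([ 0.6067758 , -0.07561809]), 0.0825)
```

Request:
drive_tool(
  steps=[
    [[0, 0, 0.0434], [0, 0, 0], 1],
    [[0, 0, 0.0434], [0, 0, 0], 1],
    [[0, 0, 0.0434], [0, 0, 0], 1],
    [[0, 0, 0], [0, 0, 0], 1],
    [[0, 0, 0], [0, 0, 0], 1],
    [[0.007, 0, 0], [0, 0, 0], 1],
    [[0.007, 0, 0], [0, 0, 0], 1],
    [[0.007, 0, 0], [0, 0, 0], 1],
  ],
)

```text
time: 14.05
ee_pos: [0.5407, -0.0523, 0.0247]
tcp_rot: [[0.938, -0.347, 0.002], [-0.347, -0.938, -0.0], [0.002, -0.001, -1.0]]
contact_force: [-7.0, 2.2, 6.0]
finger_gap: 0.0929
gripper_force: 3.5
```

Request:
drive_tool(
  steps=[
    [[0.005, 0.0008, 0], [0, 0, -0.0077], 1],
    [[0.005, 0.0008, 0], [0, 0, -0.0077], 1],
    [[0.005, 0.0008, 0], [0, 0, -0.0077], 1],
    [[0.005, 0.0008, 0], [0, 0, -0.0077], 1],
    [[0.005, 0.0008, 0], [0, 0, -0.0077], 1],
    [[0.005, 0.0008, 0], [0, 0, -0.0077], 1],
    [[0.005, 0.0008, 0], [0, 0, -0.0077], 1],
    [[0.005, 0.0008, 0], [0, 0, -0.0077], 1],
    [[0.005, 0.0008, 0], [0, 0, -0.0077], 1],
    [[0.005, 0.0008, 0], [0, 0, -0.0077], 1],
    [[0.005, 0.0008, 0], [0, 0, -0.0077], 1],
    [[0.005, 0.0008, 0], [0, 0, -0.0077], 1],
    [[0, 0, 0], [0, 0, 0], 1],
  ],
)

```text
time: 15.35
ee_pos: [0.5848, -0.0701, 0.0228]
tcp_rot: [[0.998, -0.063, 0.001], [-0.063, -0.998, -0.0], [0.001, 0.0, -1.0]]
contact_force: [0.8, 0.3, -0.4]
finger_gap: 0.0932
gripper_force: 0.0
```

```bash
python3 see.py top7
```

```text
[(873, [284.0, 186.0])]
size [152.9  50. ] c [-8.3 70.7]
bay mm: end_left [  2.5 146.4] end_right [-19.1  -5. ] th deg 8.12
```

Request:
drive_tool(
  steps=[
    [[0.005, 0.0008, 0], [0, 0, -0.0077], 1],
    [[0.005, 0.0008, 0], [0, 0, -0.0077], 1],
    [[0.005, 0.0008, 0], [0, 0, -0.0077], 1],
    [[0.005, 0.0008, 0], [0, 0, -0.0077], 1],
    [[0.005, 0.0008, 0], [0, 0, -0.0077], 1],
    [[0.005, 0.0008, 0], [0, 0, -0.0077], 1],
    [[0, 0, 0], [0, 0, 0], 1],
    [[-0.015, 0, 0], [0, 0, 0], 1],
    [[-0.01, 0, 0], [0, 0, 0], 1],
    [[0, -0.03, 0], [0, 0, 0], 1],
    [[0, -0.03, 0], [0, 0, 0], 1],
    [[0, -0.03, 0], [0, 0, 0], 1],
    [[0, 0, 0], [0, 0, 0], 1],
    [[0, 0, 0], [0, 0, 0], 1],
  ],
)

```text
time: 16.8
ee_pos: [0.5824, -0.0035, 0.023]
tcp_rot: [[0.997, 0.082, 0.001], [0.082, -0.997, -0.0], [0.001, 0.0, -1.0]]
contact_force: [-0.7, -0.7, 0.4]
finger_gap: 0.093
gripper_force: 0.0
```

```bash
python3 see.py top8; python3 -c "
from h import *
s=state();print(bayxy(s['ee_pos']),np.arctan2(s['tcp_rot'][1,0],s['tcp_rot'][0,0]),s['contact_force'])"
```

```text
[(299, [363.0, 179.0]), (373, [270.0, 186.0])]
size [ 49.8 300. ] c [-5.9 -3.5]
bay mm: end_left [ -6.  146.5] end_right [  -5.7 -153.5] th deg -0.06
[-0.0547961  -0.00448586] 0.08097972593056776 [-0.62802025  0.12969047  0.06647566]
```

View pics/top8.png

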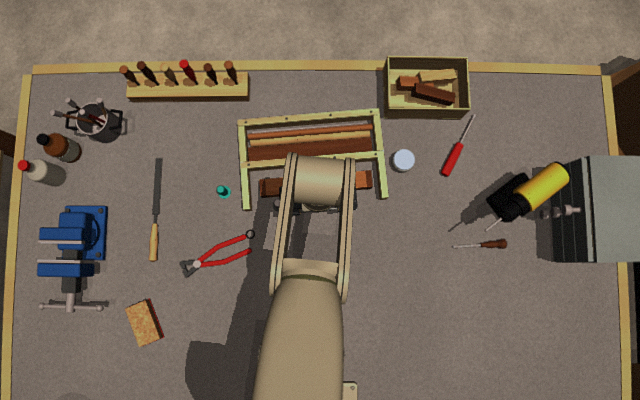

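The blank is now parallel and inside the bay, with its ends at (262,186) and (372,180), and the tool is centred in front of it. I'll push it straight in.

Request:
drive_tool(
  steps=[
    [[0.006, 0, 0], [0, 0, 0], 1],
    [[0.006, 0, 0], [0, 0, 0], 1],
    [[0.006, 0, 0], [0, 0, 0], 1],
    [[0.006, 0, 0], [0, 0, 0], 1],
    [[0.006, 0, 0], [0, 0, 0], 1],
    [[0.006, 0, 0], [0, 0, 0], 1],
    [[0.006, 0, 0], [0, 0, 0], 1],
    [[0.006, 0, 0], [0, 0, 0], 1],
    [[0.006, 0, 0], [0, 0, 0], 1],
    [[0.005, 0, 0], [0, 0, 0], 1],
    [[0, 0, 0], [0, 0, 0], 1],
    [[0, 0, 0], [0, 0, 0], 1],
  ],
)

```text
time: 18.05
ee_pos: [0.6293, 0.0, 0.0226]
tcp_rot: [[0.997, 0.08, -0.0], [0.08, -0.997, -0.0], [-0.0, 0.0, -1.0]]
contact_force: [-0.5, -0.4, 1.3]
finger_gap: 0.0929
gripper_force: 0.6
```

Request:
drive_tool(
  steps=[
    [[0.0015, 0, 0], [0, 0, 0], 1],
    [[0.0015, 0, 0], [0, 0, 0], 1],
    [[0, 0, 0], [0, 0, 0], 1],
  ],
)

```text
time: 18.35
ee_pos: [0.6312, 0.0002, 0.0226]
tcp_rot: [[0.997, 0.08, -0.001], [0.08, -0.997, -0.0], [-0.001, -0.0, -1.0]]
contact_force: [-4.4, -0.3, 2.8]
finger_gap: 0.0929
gripper_force: 2.3
```

Request:
drive_tool(
  steps=[
    [[0.0015, 0, 0], [0, 0, 0], 1],
    [[0.0015, 0, 0], [0, 0, 0], 1],
    [[0, 0, 0], [0, 0, 0], 1],
  ],
)

```text
time: 18.65
ee_pos: [0.6338, 0.0004, 0.0226]
tcp_rot: [[0.997, 0.081, -0.001], [0.081, -0.997, -0.0], [-0.001, 0.0, -1.0]]
contact_force: [-4.0, 0.1, 2.9]
finger_gap: 0.0931
gripper_force: 2.4
```

Request:
drive_tool(
  steps=[
    [[0.001, 0, 0], [0, 0, 0], 1],
    [[0.001, 0, 0], [0, 0, 0], 1],
    [[0, 0, 0], [0, 0, 0], 1],
  ],
)

```text
time: 18.95
ee_pos: [0.6344, 0.0003, 0.0226]
tcp_rot: [[0.997, 0.081, -0.003], [0.081, -0.997, -0.0], [-0.003, 0.0, -1.0]]
contact_force: [-10.2, -2.4, 7.0]
finger_gap: 0.0928
gripper_force: 5.6
```

```bash
python3 see.py top9
```

```text
[(307, [362.0, 167.0]), (344, [268.0, 175.0])]
size [ 51.1 331.2] c [26.4 -2.7]
bay mm: end_left [ 25.6 162.9] end_right [  27.1 -168.3] th deg -0.25
```

The force rose with almost no further travel, so the blank is seated against the board. I'll back off, lift and check.

Request:
drive_tool(
  steps=[
    [[-0.004, 0, 0], [0, 0, 0], 1],
    [[-0.02, 0, 0], [0, 0, 0], 1],
    [[-0.04, 0, 0], [0, 0, 0], 1],
    [[-0.05, 0, 0], [0, 0, 0], 1],
    [[0, 0, -0.05], [0, 0, 0], 1],
    [[0, 0, -0.05], [0, 0, 0], 1],
    [[-0.05, 0, -0.05], [0, 0, 0], 1],
    [[-0.04, 0, 0], [0, 0, 0], 1],
    [[0, 0, 0], [0, 0, 0], 1],
    [[0, 0, 0], [0, 0, 0], 1],
  ],
)

```text
time: 20.0
ee_pos: [0.4783, -0.0122, 0.1385]
tcp_rot: [[0.997, 0.08, 0.003], [0.08, -0.997, -0.0], [0.003, 0.0, -1.0]]
contact_force: [0.4, -0.3, -0.7]
finger_gap: 0.0928
gripper_force: 0.0
```

```bash
python3 see.py topA; python3 -c "
import cv2
a=cv2.imread('pics/topA.png')[100:260,200:430]
cv2.imwrite('pics/topAz.png',cv2.resize(a,None,fx=3.4,fy=3.4,interpolation=2))"
```

```text
[(1997, [314.0, 171.0])]
size [ 50.5 325.5] c [25.3  8.1]
bay mm: end_left [ 24.9 170.9] end_right [  25.8 -154.6] th deg -0.16
```

View pics/topAz.png

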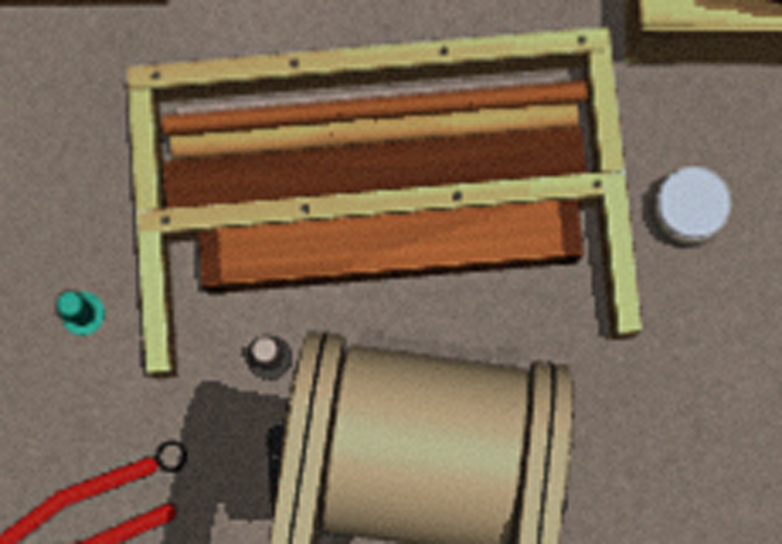

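The blank lies square against the back board, from crop (200,260) to (580,230). It sits behind the post and between the cheeks, and the things nearby have not moved.

```bash
python3 -c "
from h import *
print(job_done())"
```

```text
the job is handed in; nothing more can be done
None
```

I handed the job in at about 20 s: the blank lies square against the back board of the front bay, left end behind the steel post, pushed only from outside and with the nearby things unmoved; no verdict came back.

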